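Push the blunt sharpener through the flap of the desk-edge bin

ROBOT

A 7-joint arm with a two-finger parallel gripper is mounted at the origin on the work surface. World frame = base frame: x ahead of the robot, y to its left, z up, the work surface at z = 0. Lengths are in m, angles in rad, forces in N, time in s.
With the tool pointing down it reaches from about 0.4 to 0.85 m from the base axis. Payload 4.5 kg.
Tool frame: the origin (TCP) lies between the finger pads; the fingertips stand 8 mm ahead of it and the grasp point (between the pads) lies 11 mm behind it; z points along the fingers, y is the direction in which the jaws open and shut (so a half turn about z gives the same grasp; the last joint's range is limited). The gripper opens to 88 mm and grips with 3 to 60 N. Pads are 18 mm wide; open, the fingers measure 123 mm over their backs; the gripper's body (75 mm by 187 mm) begins 45 mm behind the grasp point.
Start: joints at [1.364, 0.689, -0.195, 1.565, 0.157, 0.902, -0.215], TCP at [0.149, -0.607, 0.247] pointing down, gripper open.
Joint ranges: [-3.01, 3.01], [-0.46, 2.08], [-1.47, 1.51], [0.13, 2.56], [-1, 4.14], [0.04, 2.09], [-2.66, 2.66]. Speed limits (rad/s): [2.57, 2.57, 3.14, 3.14, 3.14, 3.14, 3.14].

INTERFACE

Orientations are given as a unit quaternion [x, y, z, w].
In Python, from plant import r gives the robot as it stands.
- The arm moves only by the tool carry_out, never from a script. Its argument "commands" is a list that holds one entry, the list of rows, each a list of 7 numbers: the turn, a rotation vector about the tool's x, y, z in rad, then the shift along the tool's x, y, z in cm, then the finger opening in cm, from 0 to 8.81. A call has 1 to 10 rows; each row is the pose to reach, as a shift and turn from the pose commanded when the call began, along the tool's axes at that moment; what a row does not reach only later rows make up. A row lasts 1/12 s, in which the tool goes at most 41.7 mm and 7.16 degrees, less where a joint would pass 70% of its speed; a pose out of reach is approached as far as the arm can. A call with a gripper value outside its range is refused whole. The fingers move at their own pace and stop on an object; "force" is the grip in N (left out, the last holds). Time passes only in rows, so rows that repeat a pose let the fingers close. It gives the time, the measured TCP pose, the force and the opening at its end, in the units of the state.
- r.get_state(): the state, without advancing time (a new reading comes with each control period).
- r.snapshot(name): name is "scene" or "top" or "wrist"; returns a dict with "pixels" (384x512x3 uint8, red, green, blue), "mtx" (3x3 intrinsics, pixels), "xyz" and "rotation" of the camera in the world. Camera axes: x right, y down, z forward; pixel columns grow to the right and rows downward; lengths in m; the calibration is good to about 2 mm. A picture is of the moment at which its call begins. There is no depth.
- r.finish_job(): hands the job in, once; it reports no verdict.
The state is a dict: "clock": time; "q": joint angles; "qd": joint speeds; "joint_torque": joint torques, N m; "tool_pos": TCP position; "eef_rot": TCP orientation; "contact_force": force on the tool from outside, world axes, zero at the start; "moment": the same for the moment, N m; "opening": opening from 0.0 (shut) to 1.0 (fully open).
Only numpy, scipy, OpenCV 4.12 (cv2) and the standard library are available. Lean on these libraries where they do the work, as an engineer would, in place of code of your own. Each camera call takes 0.05 s, during which the arm holds its last target.

TASK

The red sharpener is blunt: throw it away without pinching or lifting it. Slide it over the desk to the edge where the blue bin hangs, push the bin's self-closing yellow flap down with one fingertip and, while that finger holds the flap well open, push the sharpener over the edge with the other finger so that it drops in; never shove it onto the shut flap. Then take the fingers away so that the flap shuts, and leave everything else on the desk where it stands.

Things in the scene. Friction and masses are not known exactly. Their poses are not given: they have to be found in the camera images.
- sharpener: the blunt pencil sharpener: a red plastic block 42 long (its x) x 30 wide (its y) x 24 mm high, steel blade plate on top, about 24 g, lying loose on the plywood desk (desk top at z = 0) in front of the robot. Origin: centre of its underside; z up. It slides easily and can be pushed from any side
- sharpener_mid (a point): the middle of the sharpener, 12 mm above its origin
- bin: blue waste bin with black lid frame, hung from a rail under the desk's straight front edge (the far edge seen from the robot), each time at another place along it; does not move. Lid 240 wide (y +-120) x 155 mm (x 1 to 156); below the 22 mm plywood the body reaches 60 mm back under the desk. Origin: on the desk's edge line, at desk-top height, mid-width; x points level away from robot and desk, y along the edge, z up. Bottom inside at z -131
- bin_mouth (a point): middle of the bin's mouth, level with the desk top, 57 mm beyond the desk edge. The mouth runs from the desk edge itself to bin x 110 mm and y +-93 mm; the flap fills it. Nothing stands between desk and flap: a thing pushed over the edge falls straight into the mouth if the flap is down, and with the flap shut it would come to lie on the flap
- bin_flap (a joint): angle of the yellow flap, rad: 0 shut (level, top 3 mm below the desk top), grows as it swings down into the bin, stop at 1.4. Hinged along the bin's far side, free edge next to the desk. A spring shuts it: net torque 0.035 N m when shut, 0.09 at 1.0 rad; the sharpener's weight does not open it, a fingertip pressing 1 to 8 N does. To reach an angle r mm from the hinge, press down r x tan(angle)
- bin_hinge (a point): middle of the flap's hinge line, 110 mm from the desk edge and 5 mm below the desk top; the line runs along the bin's y. Beyond it the lid frame is solid for another 46 mm
- flap_edge (a point): middle of the flap's free edge, top side; 7 mm beyond the desk edge when shut, moves with the flap. Flap 182 mm wide, 3 mm thick, reaching 103 mm from the hinge line. Below the plywood the bin is open to 60 mm behind the desk edge, so from about 0.6 rad on (free edge 55 mm down) the sharpener slides off the slanting flap into the bin; further open is surer
- tiffin: round stainless steel tiffin, closed, 110 mm across, 120 mm high with its handle; bystander. Origin: centre of its underside
- pen_stand: square wooden pen stand 74 x 74 x 90 mm with four pencils standing up to 165 mm; bystander. Origin: centre of its underside
- tumbler: steel drinking tumbler, 74 mm across, 100 mm high; bystander. Origin: centre of its underside
- compass_case: flat grey aluminium compass case 165 (x) x 66 (y) x 17 mm; bystander. Origin: centre of its underside
- stapler: orange stapler 126 (x) x 34 (y) x 53 mm; bystander. Origin: centre of its underside
- eraser: white eraser in a blue sleeve, 42 (x) x 20 (y) x 12 mm; bystander. Origin: centre of its underside
- notebook: closed exercise book with a brown cover, 200 (x) x 150 (y) x 10 mm; bystander. Origin: centre of its underside
Mind the look-alikes: they are no part of the job. There is more than one size of the sharpener; the one meant has the size given above.

How it is judged:
By the outcome, as a careful person would: the job done as asked, in the order asked, and still so for the second after the job is handed in, with the robot touching nothing.
It also fails if it takes over 61 s, if anything falls off the work surface, if the arm or the gripper's body presses on something with over 40 N, if the wrist force passes 120 N, or if a joint passes its speed limit or range.

## Working session

There is one attempt and no reset: what is moved stays moved. The work goes in short steps, Python scripts to look and compute and a tool call to move; the robot and the scene stay as the last step left them, time stands still between calls to the robot, and variables do not carry over. Pictures are saved under pics/ and viewed, and the job is handed in when it is done.

Besides the shell and the picture viewer there is one more tool, called as a command line: name --argument value ..., lists and objects as JSON in quotes. carry_out: Moves the arm, as the interface text tells. Its arguments: {"type":"object","properties":{"commands":{"type":"array"},"force":{"type":"number"}},"required":["commands"]}

```bash
mkdir -p pics; ls; cat > h.py <<'E'
import numpy as np, cv2
from plant import r
def snap(n,f):
    s=r.snapshot(n); cv2.imwrite('pics/'+f+'.png',cv2.cvtColor(s['pixels'],cv2.COLOR_RGB2BGR))
    np.savez('pics/'+f+'.npz',mtx=s['mtx'],xyz=s['xyz'],rot=s['rotation'],pix=s['pixels']); return s
def ray(f,u,v,z):
    d=np.load('pics/'+f+'.npz'); k=d['mtx'];R=d['rot']
    if R.shape!=(3,3):
        from scipy.spatial.transform import Rotation as Q; R=Q.from_quat(R).as_matrix()
    w=R@np.linalg.solve(k,[u,v,1]); c=d['xyz']; return c+w*(z-c[2])/w[2]
def proj(f,p):
    d=np.load('pics/'+f+'.npz'); k=d['mtx'];R=d['rot']
    if R.shape!=(3,3):
        from scipy.spatial.transform import Rotation as Q; R=Q.from_quat(R).as_matrix()
    q=k@(R.T@(np.array(p)-d['xyz'])); return q[:2]/q[2]
E
python3 - <<'E'
from h import *
for n in ['scene','top','wrist']:
    s=snap(n,n+'0'); print(n,s['xyz'],s['rotation'],s['mtx'])
print(r.get_state())
E
```

```text
pics
scene [1.01819042 0.35616572 0.89659897] [ 0.46989471  0.82194389 -0.28194657 -0.1552847 ] [[382.2353423    0.         257.56937225]
 [  0.         382.2353423  191.65108716]
 [  0.           0.           1.        ]]
top [0.25679767 0.01584679 1.20098251] [-0.66103642  0.74354377 -0.07623857  0.06603934] [[346.53115375   0.         246.58379566]
 [  0.         346.53115375 194.47086447]
 [  0.           0.           1.        ]]
wrist [ 0.22648369 -0.58776488  0.3833007 ] [ 0.77779688 -0.60919662 -0.0956406   0.12150869] [[267.5992239    0.         256.94094771]
 [  0.         267.5992239  191.69504852]
 [  0.           0.           1.        ]]
{'clock': 0.15, 'q': array([ 1.36378431,  0.68981121, -0.19452645,  1.56606593,  0.1573159 ,
        0.9025185 , -0.21508366]), 'qd': array([-1.91676234e-04, -1.40972495e-04, -6.42276851e-06, -3.58678962e-03,
        1.66505572e-03, -7.89454458e-04,  7.58592316e-04]), 'joint_torque': array([-1.13860984e-03, -5.27862597e+01, -1.26811791e+00, -1.53586954e+01,
       -5.24410664e-02,  3.96210206e-03,  1.23515269e-04]), 'tool_pos': array([ 0.14890864, -0.60652801,  0.24609228]), 'eef_rot': array([ 9.92754536e-01,  1.20157948e-01, -1.42103282e-04, -6.91468123e-04]), 'contact_force': array([-0.30170765, -0.54686122, -0.17783967]), 'moment': array([-0.02164265, -0.00435433, -0.05545212]), 'opening': 0.9954342638399256}
```

View pics/scene0.png

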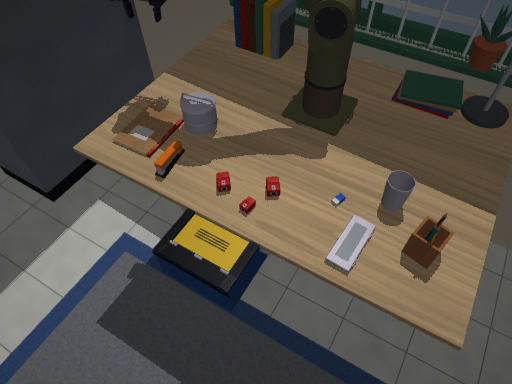

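View pics/top0.png

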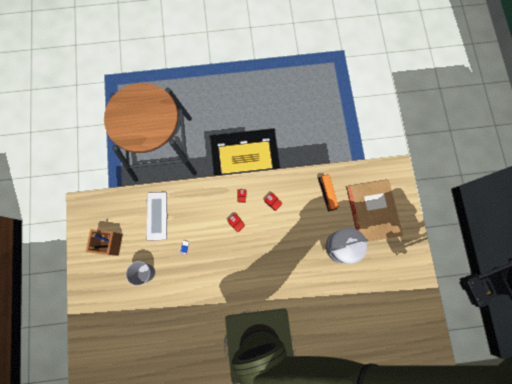

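View pics/wrist0.png

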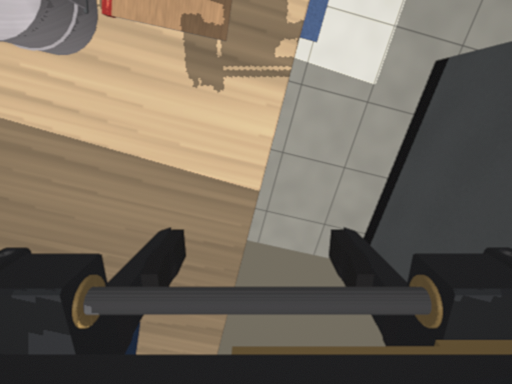

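Three red blocks could be the sharpener. In the top view they are at (242,195), (273,201) and (235,222), with counterparts in the scene view at (247,205), (223,182) and (273,187). I'll take close crops and measure them.

```bash
python3 - <<'E'
from h import *
t=cv2.imread('pics/top0.png'); s=cv2.imread('pics/scene0.png')
a=cv2.resize(t[120:240,200:300],None,fx=5,fy=5,interpolation=cv2.INTER_CUBIC)
cv2.imwrite('pics/topc.png',a)
b=cv2.resize(s[165:275,150:300],None,fx=5,fy=5,interpolation=cv2.INTER_CUBIC)
cv2.imwrite('pics/scenec.png',b)
for f,im in (('top0',t),('scene0',s)):
    h=cv2.cvtColor(im,cv2.COLOR_BGR2HSV)
    m=(((h[...,0]<6)|(h[...,0]>172))&(h[...,1]>150)&(h[...,2]>60)).astype(np.uint8)
    n,l,st,c=cv2.connectedComponentsWithStats(m)
    for i in range(1,n):
        if st[i,4]>15:
            ct=np.argwhere(l==i)[:,::-1]
            w=np.array([ray(f,u,v,0.018)[:2] for u,v in ct],np.float32)
            print(f,c[i].round(1),st[i,4],ray(f,*c[i],0.018)[:2].round(3),cv2.minAreaRect(w*1000))
E
```

```text
top0 [241.4 195.9] 79 [0.494 0.003] ((495.6026916503906, 2.4162282943725586), (24.45563507080078, 39.087005615234375), 83.31395721435547)
top0 [273.2 201.7] 140 [ 0.461 -0.104] ((461.8383483886719, -103.74627685546875), (51.97045135498047, 37.51885986328125), 37.48814010620117)
top0 [353.1 209. ] 27 [ 0.403 -0.376] ((405.46246337890625, -376.385009765625), (38.779754638671875, 9.595338821411133), 1.044458031654358)
top0 [236.2 222.9] 141 [0.402 0.032] ((404.9498291015625, 32.66371536254883), (53.57672882080078, 36.348838806152344), 38.203086853027344)
scene0 [175.  125.9] 53 [ 0.342 -0.377] ((346.32965087890625, -376.3202209472656), (86.8553466796875, 11.939766883850098), 1.2230147123336792)
scene0 [151.  151.1] 42 [ 0.473 -0.37 ] ((469.4476623535156, -370.5514221191406), (51.29778289794922, 11.227875709533691), 1.1536900997161865)
scene0 [222.9 180.5] 188 [ 0.458 -0.106] ((459.58868408203125, -104.87034606933594), (72.43130493164062, 37.713104248046875), 38.765167236328125)
scene0 [272.5 185.1] 192 [0.399 0.03 ] ((400.99652099609375, 31.218975067138672), (67.34841918945312, 38.15363693237305), 30.25739097595215)
scene0 [248.  203.9] 132 [0.493 0.003] ((495.2615966796875, 1.7747631072998047), (33.39311599731445, 49.62022018432617), 81.562255859375)
```

View pics/topc.png

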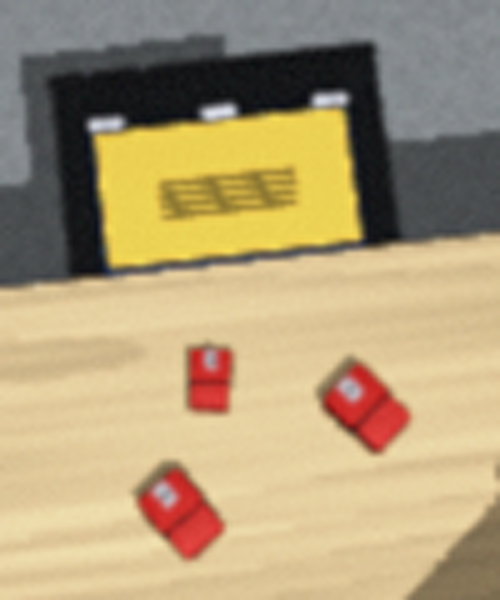

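View pics/scenec.png

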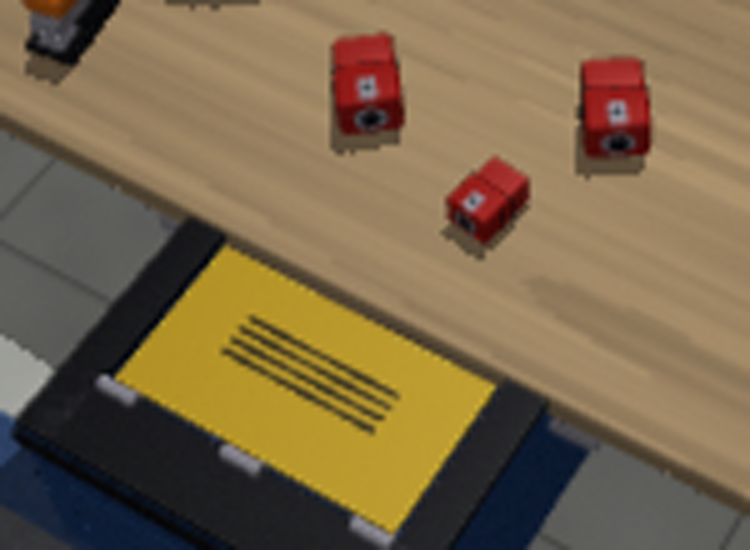

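The crops show one small block at (242,195) in the top view and two large ones that look nearly the same size, at (273,201) and (235,222). I'll locate the bin, then fit box sizes using both views.

```bash
python3 - <<'E'
from h import *
T=lambda x,y:(200+(x-2)/5,120+(y-2)/5)
S=lambda x,y:(150+(x-2)/5,165+(y-2)/5)
print('top flap corners')
for p in [(107,272),(364,242),(95,138),(347,108)]: print(ray('top0',*T(*p),-0.003)[:2].round(4))
print('scene flap corners L near(edge)R, far')
for p in [(228,247),(498,386),(118,375),(392,535)]: print(ray('scene0',*S(*p),-0.003)[:2].round(4))
print('desk edge top'); 
for p in [(0,287),(68,278),(395,241),(500,233)]: print(ray('top0',*T(*p),0)[:2].round(4))
# box fit: silhouettes by hull of projected corners vs mask of red in both views
from scipy.optimize import minimize
masks={}
for f in('top0','scene0'):
    im=cv2.imread(f'pics/{f}.png');h=cv2.cvtColor(im,cv2.COLOR_BGR2HSV)
    # soft redness
    b,g,rr=[im[...,i].astype(float) for i in range(3)]
    sat=h[...,1].astype(float); red=((h[...,0]<7)|(h[...,0]>170))
    masks[f]=np.clip((rr-np.maximum(g,b))/ (np.maximum(rr,40))*1.6,0,1)
def boxpts(x,y,a,L,W,H):
    c,s=np.cos(a),np.sin(a)
    return [(x+c*i*L/2-s*j*W/2,y+s*i*L/2+c*j*W/2,k*H) for i in(-1,1) for j in(-1,1) for k in(0,1)]
def cost(p,win):
    tot=0
    for f in masks:
        P=np.array([proj(f,q) for q in boxpts(*p)])
        u,v=win[f]; R=16
        sub=masks[f][v-R:v+R,u-R:u+R]
        K=8
        hull=cv2.convexHull(np.round(((P-[u-R,v-R]+.5)*K)*16).astype(np.int32))
        im=np.zeros((2*R*K,2*R*K),np.uint8); cv2.fillConvexPoly(im,hull,255,shift=4)
        sil=cv2.resize(im,(2*R,2*R),interpolation=cv2.INTER_AREA)/255.
        core=cv2.filter2D(sil,-1,np.ones((5,5))/25)>0.99
        m=np.where(core,1,np.clip(sub*1.0,0,1))
        tot+=((cv2.GaussianBlur(sil,(3,3),.6)-m)**2).sum()
    return tot
for nm,x0,t,s in(('small',(.494,.003),(241,196),(248,204)),('A',(.461,-.104),(273,201),(223,182)),('B',(.402,.032),(236,222),(272,186))):
    best=None
    for a0 in np.arange(0,np.pi,np.pi/6):
      for k in (.75,1.,1.2):
        r_=minimize(cost,[*x0,a0,.042*k,.03*k,.024*k],args=({'top0':t,'scene0':s},),method='Nelder-Mead',options=dict(initial_simplex=np.array([[*x0,a0,.042*k,.03*k,.024*k]]*7)+np.vstack([np.zeros(6),np.diag([.005,.005,.3,.005,.005,.004])]),maxiter=400))
        if best is None or r_.fun<best.fun: best=r_
    print(nm,best.fun,best.x.round(4))
E
```

```text
top flap corners
[0.5866 0.0662]
[ 0.5872 -0.12  ]
[0.6881 0.0645]
[ 0.6896 -0.1211]
scene flap corners L near(edge)R, far
[ 0.5863 -0.1166]
[0.586  0.0634]
[ 0.6844 -0.1183]
[0.688  0.0621]
desk edge top
[0.5837 0.1432]
[0.5846 0.0943]
[ 0.5845 -0.1419]
[ 0.5816 -0.2178]
small 81.72716636625111 [0.4955 0.0018 1.4069 0.0278 0.0397 0.0298]
A 79.67075138086864 [ 0.4622 -0.1028  2.1881  0.037   0.0528  0.0361]
B 74.72712761830851 [0.404  0.0325 0.6274 0.0525 0.0369 0.0358]
```

From both views the desk edge is at x≈0.580, the flap's middle is at y≈-0.027 and the hinge at x≈0.690. The small block measures about 40x28 mm and the two large ones about 53x37, so I lean towards the small one at top pixel (242,195). I'll check that close up with the wrist camera.

carry_out --commands '[[[0,0,-0.12,3.0,-3.0,-0.5,8.8],[0,0,-0.24,6,-6,-1,8.8],[0,0,-0.36,9,-9,-1.5,8.8],[0,0,-0.48,12,-12,-2,8.8],[0,0,-0.6,15,-15,-2.5,8.8],[0,0,-0.72,18,-18,-3,8.8],[0,0,-0.84,21,-21,-3.4,8.8],[0,0,-0.96,24,-24,-3.4,8.8],[0,0,-1.08,27,-27,-3.4,8.8],[0,0,-1.2,30,-30,-3.4,8.8]]]'

```text
clock: 0.98
tool_pos: [0.3644, -0.2505, 0.2809]
eef_rot: [0.75, 0.662, -0.0, 0.0]
contact_force: [0.9, -0.6, -0.7]
opening: 1.0
```

carry_out --commands '[[[0,0,-0.06,3.5,1.2,0,8.8],[0,0,-0.12,7,2.4,0,8.8],[0,0,-0.124,10.5,3.7,0,8.8],[0,0,-0.124,14,5,0,8.8],[0,0,-0.124,17.9,6.4,0,8.8],[0,0,-0.124,17.9,6.4,0,8.8],[0,0,-0.124,17.9,6.4,0,8.8]]]'

```text
clock: 1.57
tool_pos: [0.4516, -0.0802, 0.2808]
eef_rot: [0.707, 0.707, 0.001, -0.0]
contact_force: [0.4, -0.8, 0.9]
opening: 1.001
```

```bash
python3 - <<'E'
from h import *
s=snap('wrist','wrist1'); st=r.get_state(); print(st['clock'],st['q'].round(3),st['tool_pos'],st['eef_rot'].round(4)); print(s['xyz'],s['rotation'])
for p in [(.4955,.0018,.01),(.4622,-.1028,.01),(.404,.0325,.01)]: print(proj('wrist1',p))
E
```

```text
1.6167 [ 0.478  0.47  -0.592  1.991  0.366  0.786 -0.33 ] [ 0.450449   -0.08246324  0.28049378] [ 7.084e-01  7.058e-01 -4.000e-04 -2.000e-04]
[ 0.45169558 -0.000819    0.41818774] [9.87936333e-01 4.91805142e-04 1.04500646e-03 1.54856284e-01]
[286.62343829 103.83408261]
[263.05454618 173.97593415]
[222.68162435  80.88912792]
```

View pics/wrist1.png

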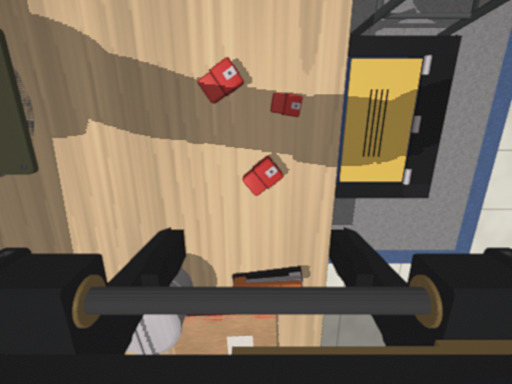

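The wrist view shows the small block at (287,104) and the large ones at (220,80) and (264,175). The flap is on the right, about (385,120). Next is a close crop to measure the sizes.

```bash
python3 - <<'E'
from h import *
im=cv2.imread('pics/wrist1.png')
c=cv2.resize(im[50:200,190:320],None,fx=5,fy=4*1.25,interpolation=cv2.INTER_CUBIC)
c=c[:, :]; cv2.imwrite('pics/w1c.png',cv2.resize(c,(520,600)))
h=cv2.cvtColor(im,cv2.COLOR_BGR2HSV)
m=(((h[...,0]<6)|(h[...,0]>172))&(h[...,1]>140)&(h[...,2]>40)).astype(np.uint8)
m=cv2.morphologyEx(m,cv2.MORPH_CLOSE,np.ones((7,7)))
n,l,st,ce=cv2.connectedComponentsWithStats(m)
for i in range(1,n):
    if st[i,4]>80 and ce[i][1]<200:
        ct=np.argwhere(l==i)[:,::-1]
        for z in (0.0,0.024,.03):
            w=np.array([ray('wrist1',u+a,v+b,z)[:2] for u,v in ct for a in(-.5,.5) for b in (-.5,.5)],np.float32)*1000
            print(ce[i].round(1),z,st[i,4],cv2.minAreaRect(w))
E
```

```text
[219.3  81.4] 0.0 1034 ((399.1318664550781, 33.209564208984375), (58.560813903808594, 43.40724182128906), 34.513832092285156)
[219.3  81.4] 0.024 1034 ((402.14849853515625, 31.256641387939453), (55.19996643066406, 40.916080474853516), 34.513824462890625)
[219.3  81.4] 0.03 1034 ((402.9026184082031, 30.768417358398438), (54.35976028442383, 40.293270111083984), 34.513877868652344)
[285.1 103.5] 0.0 525 ((495.687744140625, 2.0524959564208984), (31.482851028442383, 44.674678802490234), 81.0140609741211)
[285.1 103.5] 0.024 525 ((493.1629638671875, 1.8877086639404297), (29.676036834716797, 42.110740661621094), 81.0140151977539)
[285.1 103.5] 0.03 525 ((492.53179931640625, 1.8465137481689453), (29.224334716796875, 41.46977615356445), 81.01398468017578)
[262.3 175.9] 0.0 863 ((460.6632080078125, -109.19347381591797), (59.75517654418945, 45.157958984375), 39.049861907958984)
[262.3 175.9] 0.024 863 ((460.1484680175781, -102.97381591796875), (56.325801849365234, 42.566341400146484), 39.049835205078125)
[262.3 175.9] 0.03 863 ((460.019775390625, -101.41886901855469), (55.46841812133789, 41.91844940185547), 39.04972839355469)
```

View pics/w1c.png

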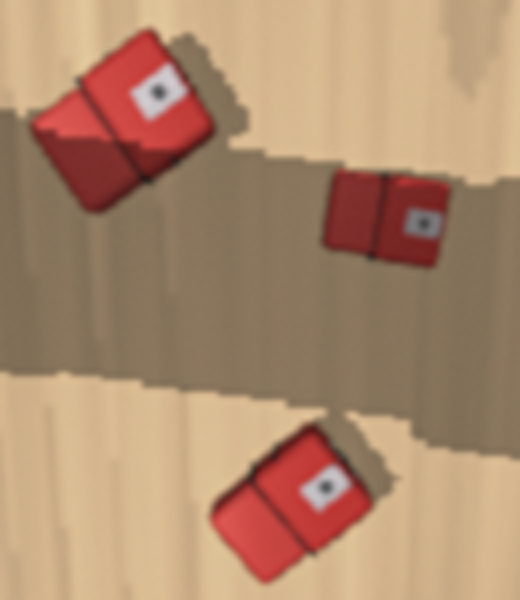

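At its top height the small block measures 42.1 x 29.7 mm, and the large ones are about 55 x 41 mm. **The target is the small one** at (0.4935, 0.002), with its long axis turned -9°. I'll bring the open, vertical fingers over it along its length, with the rear finger behind it.

carry_out --commands '[[[0,0,0.05,2.8,1.9,2,8.8],[0,0,0.1,5.6,3.8,4,8.8],[0,0,0.157,8.25,5.75,7,8.8],[0,0,0.157,8.25,5.75,11,8.8],[0,0,0.157,8.25,5.75,15,8.8],[0,0,0.157,8.25,5.75,18,8.8],[0,0,0.157,8.25,5.75,20,8.8],[0,0,0.157,8.25,5.75,20,8.8],[0,0,0.157,8.25,5.75,20,8.8]]]'

```text
clock: 2.37
tool_pos: [0.5077, -0.0027, 0.0802]
eef_rot: [0.763, 0.646, -0.001, -0.0]
contact_force: [-0.1, 0.3, -0.2]
opening: 0.997
```

```bash
python3 - <<'E'
from h import *
s=snap('wrist','wrist2'); snap('scene','scene2'); st=r.get_state(); print(st['clock'],st['q'].round(3),st['tool_pos'],st['eef_rot'].round(4))
a=cv2.imread('pics/wrist2.png'); b=cv2.imread('pics/scene2.png')
cv2.imwrite('pics/c2.png',np.hstack([cv2.resize(a,(400,300)),cv2.resize(b[80:260,120:360],(400,300))]))
E
```

```text
2.4667 [ 0.078  0.827 -0.273  2.035  0.606  0.356 -0.849] [ 0.50928773 -0.00192103  0.08191737] [7.629e-01 6.465e-01 6.000e-04 7.000e-04]
```

View pics/c2.png

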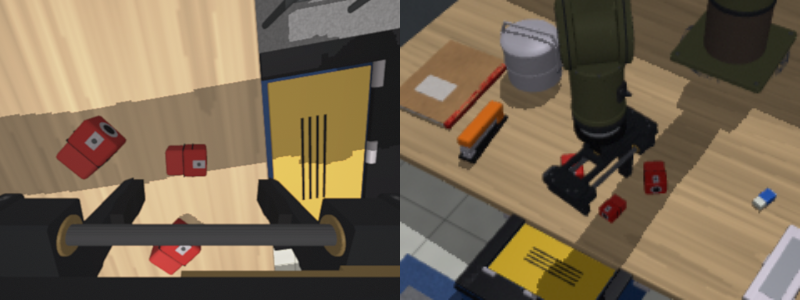

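```bash
python3 - <<'E'
from h import *
im=cv2.imread('pics/wrist2.png');h=cv2.cvtColor(im,cv2.COLOR_BGR2HSV)
m=(((h[...,0]<6)|(h[...,0]>172))&(h[...,1]>140)&(h[...,2]>40)).astype(np.uint8)
m=cv2.morphologyEx(m,cv2.MORPH_CLOSE,np.ones((9,9)))
n,l,st,ce=cv2.connectedComponentsWithStats(m)
for i in range(1,n):
    if st[i,4]>80:
        ct=np.argwhere(l==i)[:,::-1]
        w=np.array([ray('wrist2',u+a,v+b,.024)[:2] for u,v in ct for a in(-.5,.5) for b in (-.5,.5)],np.float32)*1000
        print(ce[i].round(1),st[i,4],cv2.minAreaRect(w))
# flap corners & desk edge by yellow mask
y=((h[...,0]>18)&(h[...,0]<32)&(h[...,1]>170)).astype(np.uint8)
c=max(cv2.findContours(y,0,1)[0],key=cv2.contourArea)
print([ray('wrist2',*p[0],-.003)[:2].round(4) for p in cv2.approxPolyDP(c,4,True)])
for p in [(.4935,.002,.024),(.58,.05,0),(.58,.0,0)]: print(proj('wrist2',p))
E
```

```text
[113.4 189.7] 3453 ((404.607421875, 33.95891571044922), (65.69300842285156, 40.30211639404297), 33.53809356689453)
[237.  204.2] 1785 ((494.7245178222656, 5.348930358886719), (33.84703826904297, 40.89706039428711), 80.61656188964844)
[219.6 329.2] 1458 ((458.2933349609375, -104.35848999023438), (56.679813385009766, 45.50572204589844), 39.20552062988281)Traceback (most recent call last):
  File "<stdin>", line 13, in <module>
ValueError: max() iterable argument is empty
```

carry_out --commands '[[[0,0,0,0.25,0,2.5,8.8],[0,0,0,0.25,0,5,8.8],[0,0,0,0.25,0,6.5,8.8],[0,0,0,0.25,0,6.9,8.8],[0,0,0,0.25,0,6.9,8.8]]]'

```text
clock: 2.88
tool_pos: [0.5094, 0.0013, 0.0122]
eef_rot: [0.762, 0.647, 0.0, 0.0]
contact_force: [0.6, 0.4, -0.2]
opening: 0.999
```

```bash
python3 - <<'E'
from h import *
s=snap('wrist','wrist3'); snap('scene','scene3'); st=r.get_state(); print(st['clock'],st['q'].round(3),st['tool_pos'],st['eef_rot'].round(4),st['contact_force'])
a=cv2.imread('pics/wrist3.png'); b=cv2.imread('pics/scene3.png')
cv2.imwrite('pics/c3.png',np.hstack([cv2.resize(a,(400,300)),cv2.resize(b[140:260,180:340],(400,300))]))
E
```

```text
2.9833 [-0.008  0.953 -0.141  2.045  0.671  0.185 -0.916] [0.5099386  0.00137697 0.01312672] [7.625e-01 6.469e-01 9.000e-04 7.000e-04] [ 0.3713655   0.46860491 -0.01602484]
```

View pics/c3.png

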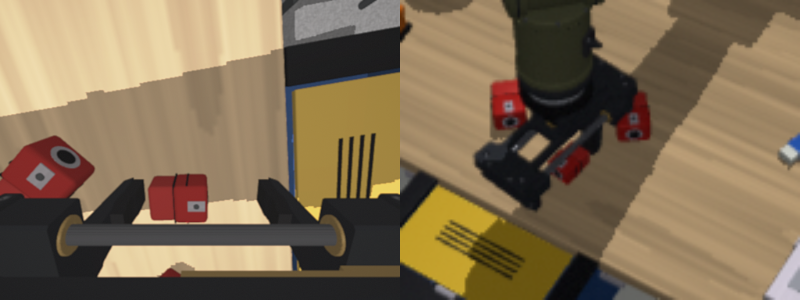

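The sharpener now sits between the two vertical fingers without being pinched, at (178,198) in the left half of the picture. Next I slide it towards the edge with the rear finger.

carry_out --commands '[[[0,0,0,0,0.5,0,8.8],[0,0,0,0,1.0,0,8.8],[0,0,-0.02,0.1,1.45,0,8.8],[0,0,-0.035,0.2,1.9,0,8.8],[0,0,-0.05,0.3,2.35,0,8.8],[0,0,-0.065,0.4,2.8,0,8.8],[0,0,-0.08,0.5,3.25,0,8.8],[0,0,-0.1,0.6,3.7,0,8.8],[0,0,-0.1,0.6,3.7,0,8.8]]]'

```text
clock: 3.73
tool_pos: [0.5479, 0.0016, 0.0117]
eef_rot: [0.729, 0.685, 0.001, 0.0]
contact_force: [-0.2, 0.1, -0.1]
opening: 0.994
```

```bash
cat >> h.py <<'E'
def look(k):
    snap('wrist',f'wrist{k}'); snap('scene',f'scene{k}'); st=r.get_state()
    print(st['clock'],st['q'].round(3),st['tool_pos'].round(4),st['eef_rot'].round(4),st['contact_force'].round(1))
    a=cv2.imread(f'pics/wrist{k}.png'); b=cv2.imread(f'pics/scene{k}.png')
    cv2.imwrite(f'pics/c{k}.png',np.hstack([cv2.resize(a,(400,300)),cv2.resize(b[150:270,160:320],(400,300))]))
    h=cv2.cvtColor(a,cv2.COLOR_BGR2HSV)
    m=(((h[...,0]<6)|(h[...,0]>172))&(h[...,1]>140)&(h[...,2]>40)).astype(np.uint8)
    m=cv2.morphologyEx(m,cv2.MORPH_CLOSE,np.ones((9,9)))
    n,l,s,ce=cv2.connectedComponentsWithStats(m)
    for i in range(1,n):
        if s[i,4]>80:
            ct=np.argwhere(l==i)[:,::-1]
            w=np.array([ray(f'wrist{k}',u,v,.024)[:2] for u,v in ct],np.float32)*1000
            print(ce[i].round(0),s[i,4],'x',w[:,0].min(),w[:,0].max(),cv2.minAreaRect(w))
E
python3 -c "
from h import *
look(4)"
```

```text
3.8333 [ 0.056  0.976 -0.242  1.93   0.689  0.318 -0.808] [0.5467 0.0015 0.0116] [7.291e-01 6.844e-01 1.000e-04 0.000e+00] [-0.6 -0.2  1. ]
[ 22. 212.] 2156 x 414.20068 450.6576 ((435.3694763183594, 36.6197395324707), (49.27090835571289, 27.226207733154297), 70.15204620361328)
[215. 254.] 3985 x 505.98575 547.0405 ((526.4253540039062, 5.796779632568359), (36.95429229736328, 40.098880767822266), 86.37770080566406)
[152. 350.] 161 x 472.09964 488.61844 ((480.58514404296875, -55.05603790283203), (7.831658363342285, 16.501893997192383), 86.31600189208984)
```

View pics/c4.png

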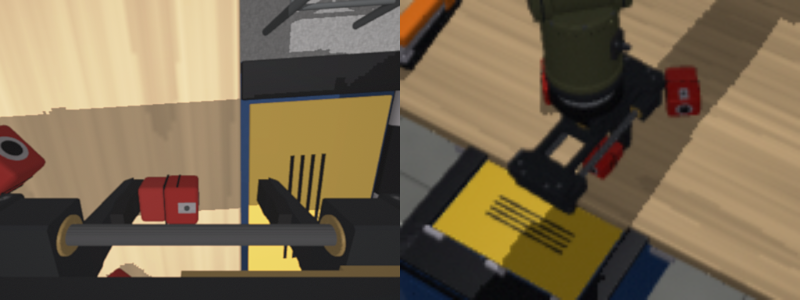

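It moved flush with the finger. Its front is at x=0.547 and the edge is at 0.580. I'll push it on until the front is about 6 mm short of the edge.

carry_out --commands '[[[0,0,-0.01,0.06,0.45,0,8.8],[0,0,-0.025,0.12,0.9,0,8.8],[0,0,-0.04,0.2,1.35,0,8.8],[0,0,-0.055,0.28,1.8,0,8.8],[0,0,-0.063,0.36,2.25,0,8.8],[0,0,-0.063,0.36,2.55,0,8.8],[0,0,-0.063,0.36,2.55,0,8.8]]]'

```text
clock: 4.42
tool_pos: [0.5732, 0.0035, 0.0117]
eef_rot: [0.707, 0.707, 0.001, 0.0]
contact_force: [0.3, -1.1, 0.2]
opening: 0.998
```

```bash
python3 -c "
from h import *
look(5)
im=cv2.imread('pics/wrist5.png'); g=im[...,:].astype(int)
for v in (60,90,120,150,180,200): print(v,[ (u,tuple(g[v,u])) for u in range(240,330,3) if abs(g[v,u+3]-g[v,u]).sum()>90][:3])
for p in [(.58,.08,0),(.58,.03,0),(.69,.03,-.003),(.586,.03,-.003)]: print(proj('wrist5',p).round(1))
"
```

```text
4.5167 [ 0.088  0.995 -0.302  1.85   0.689  0.403 -0.729] [0.5722 0.0034 0.0117] [0.7072 0.707  0.     0.    ] [-0.3 -0.4 -0.3]
[  5. 198.] 262 x 444.60162 453.82373 ((450.0040283203125, 38.61482238769531), (15.776609420776367, 6.63352632522583), 73.65721130371094)
[215. 254.] 4018 x 531.43097 571.598 ((551.5062255859375, 6.900815963745117), (36.88031005859375, 40.143856048583984), 89.9271011352539)
60 [(267, (np.int64(145), np.int64(185), np.int64(217)))]
90 [(267, (np.int64(142), np.int64(181), np.int64(214))), (270, (np.int64(75), np.int64(79), np.int64(87)))]
120 [(264, (np.int64(169), np.int64(216), np.int64(236))), (267, (np.int64(137), np.int64(176), np.int64(208)))]
150 [(264, (np.int64(164), np.int64(210), np.int64(235))), (267, (np.int64(129), np.int64(167), np.int64(195))), (279, (np.int64(103), np.int64(65), np.int64(42)))]
180 [(267, (np.int64(98), np.int64(124), np.int64(145))), (279, (np.int64(102), np.int64(74), np.int64(65)))]
200 [(267, (np.int64(96), np.int64(121), np.int64(142))), (279, (np.int64(88), np.int64(82), np.int64(82)))]
[268.8 111.3]
[267.6 199.6]
[450.  197.9]
[277.4 198. ]
```

View pics/c5.png

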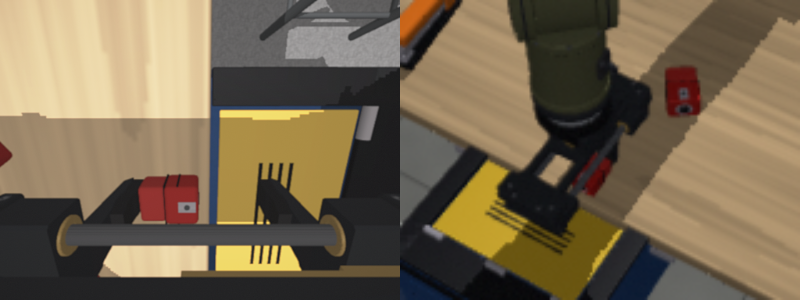

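The sharpener's front is about 8 mm short of the edge at pixel column ~269. Now I back the finger off 1 cm and tilt the gripper about the rear fingertip so the front fingertip presses the flap down.

carry_out --commands '[[[0,0,0,0,-0.5,0,8.8],[0,0,0,0,-1.0,0,8.8],[0.1,0,0,0,-1.05,0.5,8.8],[0.2,0,0,0,-1.05,0.95,8.8],[0.3,0,0,0,-1.05,1.4,8.8],[0.4,0,0,0,-1.15,1.8,8.8],[0.4,0,0,0,-1.15,1.8,8.8],[0.4,0,0,0,-1.15,1.8,8.8]]]'

```text
clock: 5.18
tool_pos: [0.5603, 0.0035, -0.0075]
eef_rot: [0.693, 0.693, -0.14, -0.14]
contact_force: [-0.3, 0.4, 1.1]
opening: 0.996
```

```bash
python3 -c "
from h import *
look(6)
st=r.get_state()
from scipy.spatial.transform import Rotation as Q
R=Q.from_quat(st['eef_rot']).as_matrix()
for p in [(0,-44,8),(0,44,8),(0,61.5,8),(0,93.5,-56)]: print(p,(st['tool_pos']+R@np.array(p)/1000).round(4))
"
```

```text
5.2833 [ 0.169  1.174 -0.49   1.473  0.471  1.03  -0.472] [ 0.5595  0.0035 -0.006 ] [ 0.6927  0.6935 -0.1406 -0.1399] [-0.5  0.1  0.9]
[ 33. 183.] 4058 x 370.21298 467.26984 ((414.2087707519531, 38.33136749267578), (102.40906524658203, 49.758670806884766), 19.659908294677734)
[222. 259.] 3745 x 533.26556 579.4909 ((555.519287109375, 13.896666526794434), (52.74723434448242, 28.756454467773438), 16.462129592895508)
[145. 338.] 395 x 475.73703 512.56805 ((489.6127624511719, -61.05513000488281), (40.328731536865234, 23.77047348022461), 24.141733169555664)
(0, -44, 8) [0.5159 0.0035 0.0037]
(0, 44, 8) [ 0.597   0.0036 -0.0305]
(0, 61.5, 8) [ 0.6131  0.0036 -0.0373]
(0, 93.5, -56) [0.6674 0.0037 0.0092]
```

View pics/c6.png

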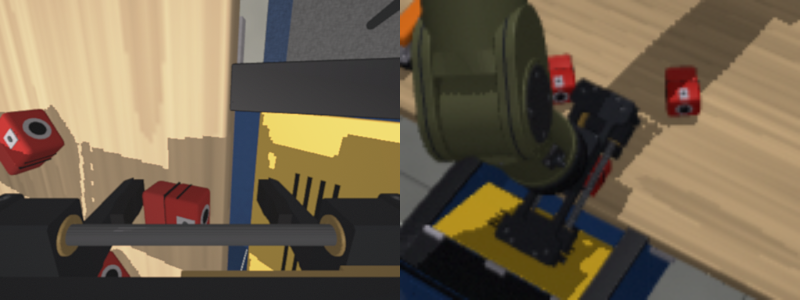

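The front fingertip has pressed the flap to about 0.42 rad, and the flap shows open in both views. Body clearance over the lid is about 9 mm. Moving forward opens the flap further, so I push partway and check before the sharpener's centre reaches the edge.

carry_out --commands '[[[0.01,0,0,0,0.49,-0.12,8.8],[0.02,0,0,0,0.98,-0.25,8.8],[0.02,0,0,0,1.44,-0.44,8.8],[0.02,0,0,0,1.9,-0.64,8.8],[0.02,0,0,0,2.36,-0.83,8.8],[0.02,0,0,0,2.73,-0.99,8.8],[0.02,0,0,0,2.73,-0.99,8.8]]]'

```text
clock: 5.87
tool_pos: [0.5891, 0.0037, -0.0071]
eef_rot: [0.691, 0.692, -0.148, -0.148]
contact_force: [-3.5, 0.2, 3.0]
opening: 0.998
```

```bash
cat >> h.py <<'E'
def tips():
    st=r.get_state()
    from scipy.spatial.transform import Rotation as Q
    R=Q.from_quat(st['eef_rot']).as_matrix()
    for p in [(0,-44,8),(0,44,8),(0,61.5,8),(0,93.5,-56)]: print(p,(st['tool_pos']+R@np.array(p)/1000).round(4))
E
python3 -c "
from h import *
look(7);tips()
"
```

```text
5.9667 [ 0.158  1.213 -0.495  1.341  0.452  1.133 -0.428] [ 0.5894  0.0037 -0.0075] [ 0.6914  0.6918 -0.1474 -0.1472] [-2.4 -0.3  1.9]
[ 23. 178.] 2709 x 385.65936 473.7901 ((424.53302001953125, 38.746246337890625), (95.8485107421875, 46.88983154296875), 17.544816970825195)
[215. 258.] 3740 x 557.7079 605.1962 ((580.7908325195312, 13.294413566589355), (54.37803649902344, 30.269210815429688), 17.33937644958496)
[134. 345.] 200 x 501.8909 520.253 ((512.1173095703125, -72.68267822265625), (28.544937133789062, 8.149534225463867), 60.85881423950195)
(0, -44, 8) [0.546  0.0036 0.0032]
(0, 44, 8) [ 0.6263  0.0037 -0.0327]
(0, 61.5, 8) [ 0.6423  0.0037 -0.0398]
(0, 93.5, -56) [0.6976 0.0037 0.0056]
```

View pics/c7.png

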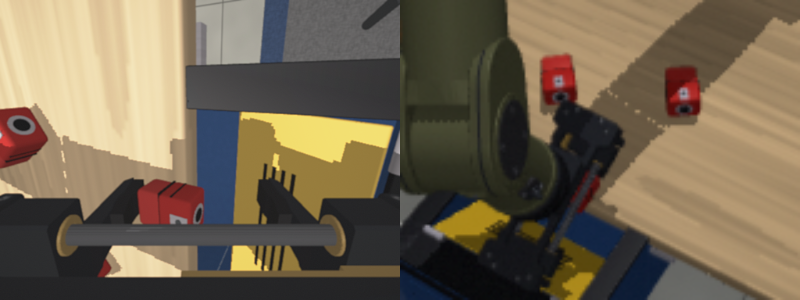

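The flap is now at about 0.65 rad. The sharpener at (220,258) in the wrist view overhangs the edge with its centre still just on the desk. I keep pushing to drop it in.

carry_out --commands '[[[0,0,0,0,0.46,-0.21,8.8],[0,0,0,0,0.92,-0.43,8.8],[0,0,0,0,1.37,-0.64,8.8],[0,0,0,0,1.83,-0.86,8.8],[0,0,0,0,2.28,-1.06,8.8],[0,0,0,0,2.28,-1.06,8.8],[0,0,0,0,2.28,-1.06,8.8]]]'

```text
clock: 6.55
tool_pos: [0.6157, 0.0033, -0.0076]
eef_rot: [0.692, 0.692, -0.147, -0.147]
contact_force: [-1.2, -0.5, 2.3]
opening: 0.999
```

```bash
python3 -c "
from h import *
look(8);tips()
"
```

```text
6.65 [ 0.147  1.239 -0.496  1.241  0.445  1.199 -0.398] [ 0.6154  0.0034 -0.0073] [ 0.6917  0.6916 -0.147  -0.1469] [-2.1 -0.4  2. ]
[ 15. 175.] 1332 x 419.8709 478.88004 ((442.5368347167969, 38.4470329284668), (66.26655578613281, 36.33827209472656), 32.82304382324219)
[292. 199.] 1264 x 637.8676 652.20984 ((644.9776000976562, 48.34095001220703), (17.615570068359375, 13.900849342346191), 86.47335052490234)
(0, -44, 8) [0.5719 0.0034 0.0033]
(0, 44, 8) [ 0.6523  0.0034 -0.0325]
(0, 61.5, 8) [ 0.6683  0.0034 -0.0396]
(0, 93.5, -56) [0.7236 0.0034 0.0059]
```

View pics/c8.png

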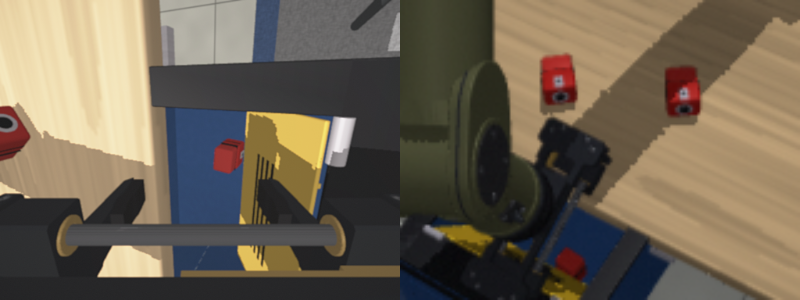

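```bash
python3 -c "
from h import *
for z in (-.03,-.07,-.107,-.119): print(ray('wrist8',292,199,z).round(3))
snap('wrist','wrist9'); a=cv2.imread('pics/wrist9.png'); cv2.imwrite('pics/c9.png',cv2.resize(a[120:300,190:450],(780,540),interpolation=cv2.INTER_CUBIC))
im=a.astype(int); d=np.load('pics/wrist8.npz')['pix'][...,::-1].astype(int); print(abs(im-d)[150:250,250:330].mean())
# size in view
for (u,v) in [(275,182),(311,182),(275,219),(311,219)]: print(ray('wrist9',u,v,-.107).round(3))
"
```

```text
[ 0.63   0.029 -0.03 ]
[ 0.618  0.014 -0.07 ]
[ 0.608  0.001 -0.107]
[ 0.604 -0.003 -0.119]
3.4149583333333333
[ 0.59   0.015 -0.107]
[ 0.624  0.019 -0.107]
[ 0.591 -0.022 -0.107]
[ 0.626 -0.016 -0.107]
```

View pics/c9.png

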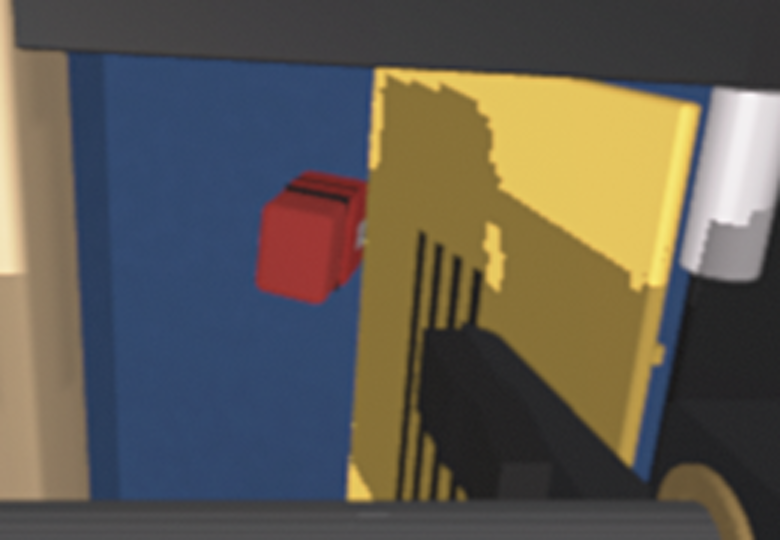

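The sharpener lies on the bin floor at about (0.60, 0.0), clear below the flap. Now I raise the fingers straight up so the flap follows and shuts.

carry_out --commands '[[[0,0,0,0,-0.41,-0.91,8.8],[0,0,0,0,-0.82,-1.82,8.8],[0,0,0,0,-1.23,-2.73,8.8],[0,0,0,0,-1.64,-3.64,8.8],[0,0,0,0,-2.05,-4.55,8.8],[0,0,0,0,-2.46,-5.46,8.8],[0,0,0,0,-3.7,-8.2,8.8],[0,0,0,0,-4.9,-10.9,8.8],[0,0,0,0,-6.2,-13.7,8.8],[0,0,0,0,-6.2,-13.7,8.8]]]'

```text
clock: 7.53
tool_pos: [0.6175, 0.0046, 0.1497]
eef_rot: [0.693, 0.692, -0.143, -0.144]
contact_force: [0.4, 0.4, -0.2]
opening: 1.0
```

carry_out --commands '[[[-0.1,0,0,0,-2.5,-2.0,8.8],[-0.2,0,0,0,-5.5,-2.2,8.8],[-0.3,0,0,0,-8.5,-2.4,8.8],[-0.42,0,0,0,-11.5,-2.4,8.8],[-0.42,0,0,0,-14.2,-2.4,8.8],[-0.42,0,0,0,-14.2,-2.4,8.8],[-0.42,0,0,0,-14.2,-2.4,8.8]]]'

```text
clock: 8.12
tool_pos: [0.4936, 0.0032, 0.2242]
eef_rot: [0.707, 0.707, 0.0, 0.001]
contact_force: [0.3, -0.1, -0.1]
opening: 0.998
```

```bash
python3 -c "
from h import *
look(10); snap('top','top10')
a=cv2.imread('pics/top10.png')[110:310,60:450]; b=cv2.imread('pics/scene10.png')
cv2.imwrite('pics/c10.png',np.hstack([cv2.resize(a,(400,300)),cv2.resize(b,(400,300))]))
cv2.imwrite('pics/c10w.png',cv2.imread('pics/wrist10.png'))
"
```

```text
8.2167 [ 0.258  0.604 -0.568  1.964  0.488  0.709 -0.609] [0.496  0.0036 0.2231] [7.074e-01 7.068e-01 1.000e-03 7.000e-04] [ 0.4 -0.4  0. ]
[184. 147.] 1264 x 371.35788 434.60556 ((403.0782165527344, 32.745697021484375), (57.03441619873047, 37.774696350097656), 34.417789459228516)
[233. 242.] 1031 x 431.0084 490.74518 ((461.3906555175781, -100.8333740234375), (59.145729064941406, 43.51975631713867), 39.893280029296875)
```

View pics/c10.png

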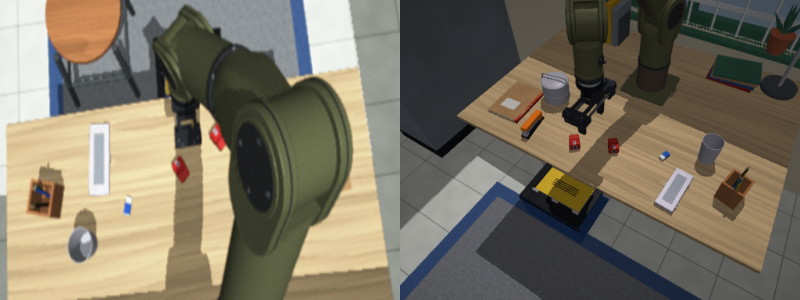

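View pics/c10w.png

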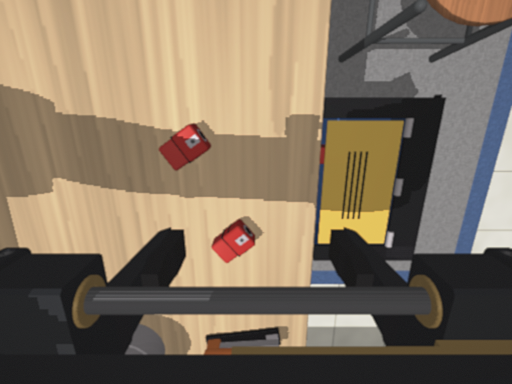

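The flap looks shut, but a bit of red shows at (322,153) in the gap between desk and flap. I need to check whether that is the sharpener on the floor seen through the gap, or the sharpener jammed.

```bash
python3 -c "
from h import *
a=cv2.imread('pics/wrist10.png'); 
for z in (-.003,-.05,-.09,-.119): print(z,ray('wrist10',322.5,154,z).round(3))
w=cv2.resize(a[100:260,300:440],(525,600),interpolation=cv2.INTER_CUBIC)
s=cv2.imread('pics/scene10.png'); 
cv2.imwrite('pics/c11.png',w); cv2.imwrite('pics/c11s.png',cv2.resize(s[200:300,150:270],(720,600),interpolation=cv2.INTER_CUBIC))
for p in [(.587,.064,-.003),(.587,-.118,-.003),(.69,.064,-.003),(.69,-.118,-.003),(.58,.09,0)]: print(p,proj('wrist10',p).round(1),proj('scene10',p).round(1))
s0=cv2.imread('pics/scene0.png'); print(abs(s0.astype(int)-s)[205:270,150:260].mean())
"
```

```text
-0.003 [ 0.585  0.019 -0.003]
-0.05 [ 0.596  0.011 -0.05 ]
-0.09 [ 0.606  0.004 -0.09 ]
-0.119 [ 0.614 -0.001 -0.119]
(0.587, 0.064, -0.003) [327.  120.2] [249.2 242.2]
(0.587, -0.118, -0.003) [317.2 243.3] [194.7 214. ]
(0.69, 0.064, -0.003) [404.9 120.3] [228.2 272.6]
(0.69, -0.118, -0.003) [384.5 243.3] [172.  241.2]
(0.58, 0.09, 0) [323.8  99.3] [258.8 243.9]
23.38004662004662
```

View pics/c11.png

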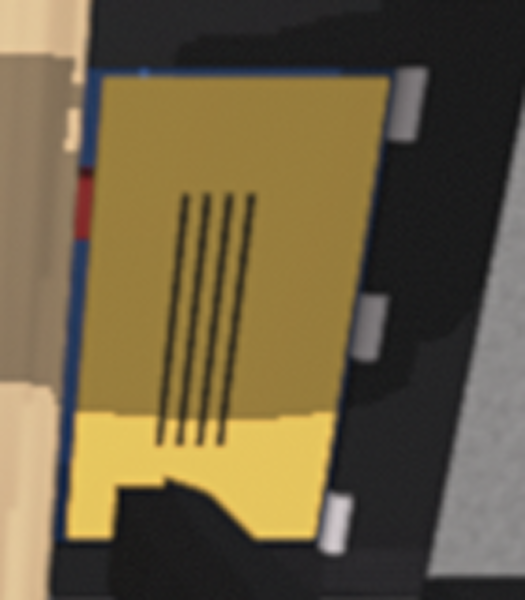

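View pics/c11s.png

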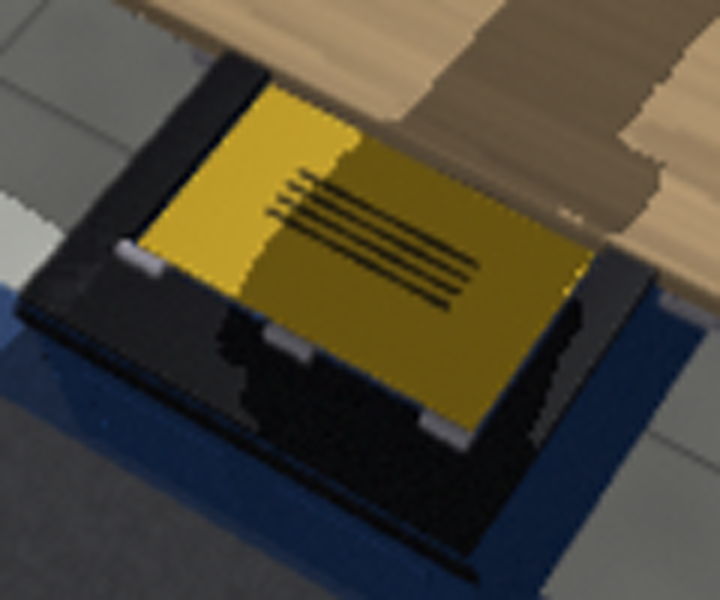

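The flap corners match the shut, level position: (327,120) both predicted and seen. The red spot's sight line runs through the 7 mm gap to about (0.61, 0.0) on the bin floor, where the sharpener was seen to land. The two large red blocks haven't moved. Handing in.

```bash
python3 -c "
from h import *
print(r.finish_job(), r.get_state()['clock'])"
```

```text
the job is handed in; nothing more can be done
the job is handed in; nothing more can be done
```

The blunt red sharpener is in the bin and the flap is shut. It was never pinched or lifted, and I handed the job in at about 8 s of the 61 s allowed.

- **Choosing it:** I picked the small red block, which measured 42 x 30 mm; the other two were about 55 x 41 mm.
- **Pushing it in:** I slid it to the edge with the rear finger, then tilted the gripper so the front fingertip pressed the flap down. The flap was at about 0.65 rad with the sharpener overhanging and its centre just short of the edge. By calculation it reached about 1.0 rad by the end of the push. The rear finger pushed the sharpener over the edge, and I then raised both fingers clear.

**Last checks:**
- **Flap:** its near corner that I compared in the wrist view lies exactly where a shut, level flap should be.
- **Sharpener:** the wrist picture taken before the flap shut showed it on the bin floor. A red spot still visible through the gap at the desk edge lines up with that position.
- **Other things on the desk:** the two large red blocks measured the same as before, within a few millimetres. I checked the rest only by eye, and the arm hid part of the desk in the last top view.
- **Forces:** readings stayed around 5 N or less, and about zero at the end.

One measurement was unreliable: the sharpener's position read from the tilted wrist view was several millimetres off, so during the push I relied on fingertip geometry and the pictures.

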